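# Draw a measured air sample on the bench sampling pump and hold it

### The arm

A 6-joint arm with a two-finger parallel gripper is mounted at the origin on a cart in front of the work surface, level with it; the furniture and walls round the work are solid. World frame = base frame: x ahead of the robot, y to its left, z up, the work surface at z = 0. Lengths are in m, angles in degrees, forces in N, time in s.
With the tool pointing down it reaches from about 0.375 to 0.9 m from the base axis. Payload 3.1 kg.
Tool frame: the origin (TCP) lies midway between the tips of the shut fingers; the grasp point (between the pads) lies 19 mm behind it; x points along the fingers, z is the direction in which the jaws open and shut, and the axes are right-handed (so a half turn about x gives the same grasp; the last joint's range is limited). The gripper opens to 87 mm and grips with 3 to 60 N. Pads are 19 mm wide; open, the fingers measure 117 mm over their backs; the gripper's body (75 mm by 190 mm) begins 51 mm behind the grasp point.
Start: joints at [62.71, 30.224, 82.088, -0, 67.689, -10.227], TCP at [0.183, 0.597, 0.223] pointing down, gripper open.
Joint ranges: [-176.69, 176.69], [-43.24, 126.21], [12.49, 139.97], [-82, 262], [0, 151.66], [-163.58, 163.58]. Speed limits (degrees/s): [159.86, 159.86, 180, 180, 180, 180].

### API

Orientations are given as a 3x3 rotation matrix whose columns are the frame's x, y, z axes.
In Python, from rig import * gives the robot as it stands.
- The arm moves only by the tool play_rows, never from a script. Its argument "rows" is a list that holds one entry, the list of rows, each a list of 7 numbers: the shift along the tool's x, y, z in m, then the turn, a rotation vector about the tool's x, y, z in degrees, then the finger opening in m, from 0 to 0.087. A call has 1 to 12 rows; each row is the pose to reach, as a shift and turn from the pose commanded when the call began, along the tool's axes at that moment; what a row does not reach only later rows make up. A row lasts 1/10 s, in which the tool goes at most 50 mm and 8.59 degrees, less where a joint would pass 70% of its speed; a pose out of reach is approached as far as the arm can. A call with a gripper value outside its range is refused whole. The fingers move at their own pace and stop on an object; the grip force is fixed at half the most. Time passes only in rows, so rows that repeat a pose let the fingers close. It gives the time, the measured TCP pose, the force and the opening at its end, in the units of the state.
- read_state(): the state, without advancing time (a new reading comes with each control period).
- capture(name): name is "scene" or "top" or "wrist"; returns a dict with "pixels" (420x560x3 uint8, red, green, blue), "intrinsics" (3x3 intrinsics, pixels), "k1" (the pictures are not rectified: a ray, as slopes to the right and down, at radius r is drawn at 1 + k1 r^2 times it, then the intrinsics apply), "rvec" (rotation vector, rad) and "tvec" (3), from world to camera coordinates, as OpenCV has them. Camera axes: x right, y down, z forward; pixel columns grow to the right and rows downward; lengths in m; the calibration is good to about 2 mm. A picture is of the moment at which its call begins. There is no depth.
- hand_in(): hands the job in, once; it reports no verdict.
Trained networks look in the newest picture that a camera, given by its name, has taken for a name from the list of things; names that differ only in an ending like _2 or _b are one class to them, and where a whole thing is asked for, a point or a joint stands for the part that bears it (a point fixed in the world has none). Each returns a list of dicts, best first, with "p" (0 to 1); they miss things now and then, are a little off and sometimes report something else, mostly with a low value. They report only what shows in the picture. A call takes as long as a camera call.
- trace(camera, target): "mask" (420x560 bool, what is visible of it) and "at" ([column, row] in pixels, amid what is visible of it).
The state is a dict: "time_s": time; "joint_positions": joint angles; "qvel": joint speeds; "tau": joint torques, N m; "position": TCP position; "tcp_rot": TCP orientation; "force": force on the tool from outside, world axes, zero at the start; "moment": the same for the moment, N m; "opening": opening from 0.0 (shut) to 1.0 (fully open).
Only numpy, scipy, OpenCV 4.12 (cv2) and the standard library are available. Lean on these libraries where they do the work, as an engineer would, in place of code of your own. Each camera call takes 0.05 s, during which the arm holds its last target.

### The job

Take an air sample with the bench sampling pump: first press the vent plunger on its rear block down to its stop and let it spring back up, then pull the piston rod out by its upright handle, against its return spring, until its pointer is level with the rider set on the scale (within half a scale division), and finish there, still holding the handle so that the rod does not slip back. Leave the rider where it is set and do not knock about the things standing round the pump.

Things in the scene. Friction and masses are not known exactly. Their poses are not given: they have to be found in the camera images.
- pump: Air-sampling pump fixed to the worktop: horizontal aluminium barrel (48 mm over its caps, axis 50 mm up) on a grey plate 136 (x) x 400 (y) x 10 mm. Origin on the worktop under the barrel; z up; the rod pulls out along -y; barrel's front cap ends at y = -30 mm. The valve block with the vent plunger is at y = +148 mm. The scale strip (a line each 10 mm) lies on the plate along its -x side.
- draw_rod (a joint): How far the piston rod is pulled out, m: 0 fully in (as found), stop at 0.105. An inner spring pulls it back in: about 5 N at the start, rising by 0.9 N per 10 mm; if let go it slides home.
- handle_grip (a point): Grip centre of the rod's black upright handle: paddle 12 mm thick along the pump's y (pull direction), 44 mm wide along its x, top 18 mm above this point (108 mm above the worktop). The 8 mm rod joins it 40 mm below this point on the barrel side; above the rod both faces are free (49 mm from paddle to barrel cap when the rod is in). Moves with the rod; axes as the pump's.
- pointer_tip (a point): Lower end of the steel pointer, a thin upright blade 2 mm thick along the pump's y, that hangs from the handle's -x edge to just above the scale strip. Moves with the rod; at rod position 0 it stands over the first scale line. Axes parallel to the pump's.
- rider_mark (a point): The mark: inner edge of the rider's 2 mm thick upright steel blade, beside the pointer's path. The rider is a small dark block (14 mm along the scale, 30 mm tall with its blade) set somewhere on the scale strip. The pointer passes it 3 mm clear, and is at the mark when both have the same y in the pump's frame. One scale division is 10 mm. Axes as the pump's.
- rider (a joint): Where the rider is set on the scale, m: the value that joint draw_rod has when the pointer is level with the rider. It is held by friction (6 N); leave it.
- plunger_top (a point): Centre of the top face of the vent plunger's black mushroom head, 28 mm across, on top of the valve block, 110 mm above the worktop when up. Pressed straight down.
- vent_plunger (a joint): How far the vent plunger is down, m: 0 up, stop at 0.012. Its spring takes about 2 N at first and 5.5 N at the stop, and lifts it again.
- beaker: Clear plastic beaker, 64 mm across, 76 mm tall, beside the pump on its +x side (loose bystander); origin under its centre.
- bottle_small: Brown bottle, 46 mm across, 88 mm tall, beside the pump on its +x side (loose bystander); origin under its centre.
- timer: White timer, 75 x 75 x 17 mm, beside the pump on its -x side (loose bystander); origin under its centre.
- tape: Roll of tape, 69 mm across, 19 mm tall, lying beside the pump on its -x side (loose bystander); origin under its centre.

How it is judged (in metres and radians):
On the way, in this order (a step that is already met when the one before it is completed fails the run):
1. the vent plunger is pressed down to its stop, with the rod fully in (value of joint vent_plunger above 0.0108 m and value of joint draw_rod below 0.01 m), for 0.1 s.
2. the plunger is up again and the rod is pulled out by the fingers to the rider and steady (value of joint vent_plunger below 0.003 m and y of pointer_tip in the frame of rider_mark between -0.005 and 0.005 m and contact force between the fingers and draw_rod above 3 N and velocity of joint draw_rod between -0.01 and 0.01 m/s), for 0.3 s.
At the end, for the whole second after the job is handed in: The fingers hold the rod's handle (contact force over 3 N) with the pointer within 5 mm of the rider's mark along the scale and the rod still (under 10 mm/s); the vent plunger is up again (within 3 mm) and the rider is within 3 mm of where it was set (all of step 2 and distance of rider_mark from where it was at the start of the episode below 0.003 m); the arm keeps its last pose, push and grip.
It fails at once if a thing beside the pump is shifted by more than 30 mm or tipped over (distance of any of beaker, bottle_small, timer, tape from where it was at the start of the episode above 0.03 m or angle between any of beaker, bottle_small, timer, tape's own z axis and vertical above 0.6 rad).
It fails at once if the rider is shifted from its setting by more than 5 mm (distance of rider_mark from where it was at the start of the episode above 0.005 m).
It also fails if it takes over 40 s, if anything falls off the work surface, if the arm or the gripper's body presses on something with over 40 N, if the wrist force passes 120 N, or if a joint passes its speed limit or range.

## Working session

There is one attempt and no reset: what is moved stays moved. The work goes in short steps, Python scripts to look and compute and a tool call to move; the robot and the scene stay as the last step left them, time stands still between calls to the robot, and variables do not carry over. Pictures are saved under pics/ and viewed, and the job is handed in when it is done.

Besides the shell and the picture viewer there is one more tool, called after "Request:" as a command line: name --argument value ..., lists and objects as JSON in quotes. play_rows: Moves the arm, as the interface text tells. Its arguments: {"type":"object","properties":{"rows":{"type":"array"}},"required":["rows"]}

```bash
ls; mkdir -p pics; cat > h.py <<'E'
from rig import *
import numpy as np, cv2
def snap(n,f):
    c=capture(n); cv2.imwrite('pics/'+f,c['pixels'][:,:,::-1].copy()); return c
def ray(c,uv):
    K=np.array(c['intrinsics']);p=np.array([(uv[0]-K[0,2])/K[0,0],(uv[1]-K[1,2])/K[1,1]])
    d=p.copy()
    for _ in range(30): d=p/(1+c['k1']*(d@d))
    R=cv2.Rodrigues(np.array(c['rvec'],float))[0];t=np.array(c['tvec'],float).ravel()
    return -R.T@t, R.T@np.array([d[0],d[1],1])
def atz(c,uv,z):
    o,d=ray(c,uv); return o+d*(z-o[2])/d[2]
def proj(c,X):
    R=cv2.Rodrigues(np.array(c['rvec'],float))[0];t=np.array(c['tvec'],float).ravel()
    q=R@np.array(X)+t; s=q[:2]/q[2]; s=s*(1+c['k1']*(s@s)); K=np.array(c['intrinsics'])
    return K[0,0]*s[0]+K[0,2],K[1,1]*s[1]+K[1,2]
E
python3 - <<'E'
from h import *
np.set_printoptions(precision=4,suppress=True)
s=read_state(); print(s)
for n in ['scene','top','wrist']:
    c=snap(n,n+'0.png'); o,d=ray(c,(280,210)); print(n,o,d,c['intrinsics'],c['k1'])
    for t in ['pump','handle_grip','pointer_tip','rider_mark','plunger_top','beaker','bottle_small','timer','tape']:
        r=trace(n,t); print(t,[(round(x['p'],2),x['at'],int(x['mask'].sum())) for x in r[:2]])
E
```

```text
pics
{'time_s': 0.0, 'joint_positions': array([ 62.7098,  30.2791,  82.1555,   0.0018,  67.6887, -10.2248]), 'qvel': array([ 0.1255,  0.0593, -0.0042,  0.0069, -0.0675, -0.0759]), 'tau': array([ -0.0006, -44.0033, -17.6592,   0.0633,   0.0581,  -0.0002]), 'position': array([0.183 , 0.5969, 0.2216]), 'tcp_rot': array([[-0.001 , -0.956 ,  0.2935],
       [-0.0019,  0.2935,  0.956 ],
       [-1.    ,  0.0004, -0.0021]]), 'force': array([-0.5147, -0.4259,  0.1925]), 'moment': array([-0.0206,  0.0141, -0.0318]), 'opening': 0.9967885775385164}
scene [ 0.0933 -0.2869  0.6954] [ 0.5611  0.4082 -0.7202] [[481.1816   0.     279.6835]
 [  0.     481.1816 215.3566]
 [  0.       0.       1.    ]] -0.1561734058611965
pump [(0.97, [275.2, 242.1], 12869), (0.42, [275.8, 180.7], 784)]
handle_grip [(0.79, [312.6, 236.4], 654), (0.42, [335.9, 286.9], 112)]
pointer_tip [(0.75, [314.3, 230.4], 573)]
rider_mark [(0.54, [337.0, 285.4], 132)]
plunger_top [(0.56, [196.1, 182.0], 182)]
beaker [(0.75, [316.8, 188.5], 1170)]
bottle_small [(0.83, [280.8, 181.3], 821)]
timer [(0.92, [207.1, 278.7], 1096)]
tape [(
[... 237 characters left out ...]
76.0, 211.1], 11365), (0.4, [193.7, 221.4], 169)]
handle_grip [(0.59, [308.7, 203.6], 315)]
pointer_tip [(0.69, [307.0, 201.0], 334), (0.42, [238.0, 160.3], 504)]
rider_mark [(0.57, [342.7, 220.3], 76)]
plunger_top [(0.72, [193.8, 221.2], 160)]
beaker [(0.61, [277.9, 147.2], 899), (0.55, [308.6, 201.8], 310)]
bottle_small [(0.66, [237.2, 158.9], 474)]
timer [(0.7, [251.3, 280.3], 770)]
tape [(0.69, [309.9, 258.9], 581)]
wrist [0.1211 0.618  0.3851] [ 0.2375 -0.0566 -0.9699] [[370.2618   0.     274.299 ]
 [  0.     370.2618 209.6509]
 [  0.       0.       1.    ]] -0.07861954786843957
pump []
handle_grip []
pointer_tip []
rider_mark []
plunger_top []
beaker []
bottle_small []
timer []
tape []
```

```bash
python3 - <<'E'
import cv2
a=cv2.imread('pics/scene0.png')[140:350,140:400];cv2.imwrite('pics/s0z.png',cv2.resize(a,None,fx=2.8,fy=2.8,interpolation=2))
a=cv2.imread('pics/top0.png')[120:310,160:380];cv2.imwrite('pics/t0z.png',cv2.resize(a,None,fx=3,fy=3,interpolation=2))
E
```

```text
(no output)
```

View pics/s0z.png

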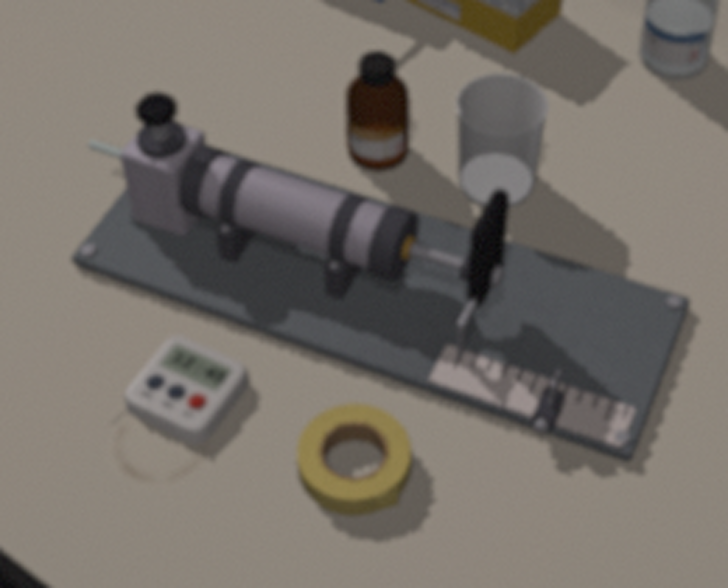

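View pics/t0z.png

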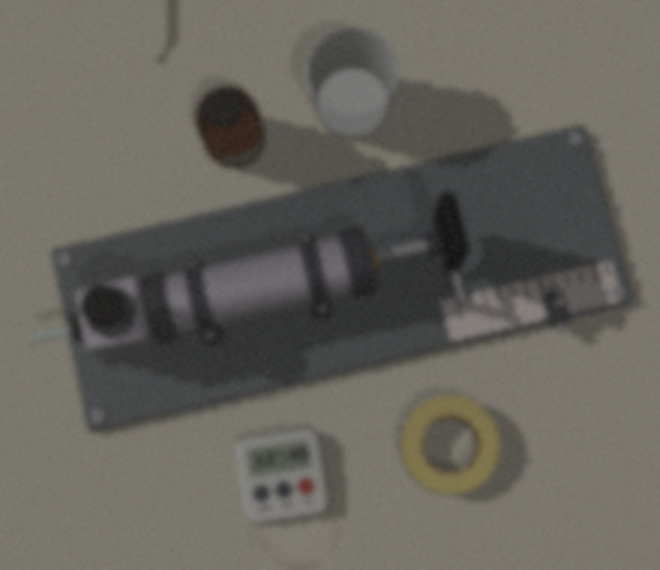

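```bash
python3 - <<'E'
from h import *
np.set_printoptions(precision=4,suppress=True)
T=capture('top');S=capture('scene')
tz=lambda u,v:(160+u/3-.33,120+v/3-.33)
sz=lambda u,v:(140+u/2.8-.3,140+v/2.8-.3)
for p in [(53,250),(582,127),(632,303),(92,430)]: print('T corner',atz(T,tz(*p),.01))
for p in [(75,262),(688,303),(630,452)]: print('S corner',atz(S,sz(*p),.01))
def tri(a,b):
    o1,d1=ray(T,a);o2,d2=ray(S,b)
    A=np.c_[d1,-d2];x=np.linalg.lstsq(A,o2-o1,rcond=None)[0]
    p,q=o1+x[0]*d1,o2+x[1]*d2; return (p+q)/2,np.linalg.norm(p-q)
print('plunger',atz(T,tz(108,308),.11),atz(S,sz(157,108),.11),tri(tz(108,308),sz(157,108)))
print('handle',tri((308.7,203.6),(313.5,228)))
print('rider',atz(T,(342.7,220.3),.022),atz(S,(337,285.4),.025),tri((342.7,220.3),(337,285.4)))
for n,a,b,z in [('beaker',(277.9,147.2),(316.8,188.5),.038),('bottle',(237.2,158.9),(280.8,181.3),.044),('timer',(251.3,280.3),(207.1,278.7),.015),('tape',(309.9,258.9),(267,308),.01)]:
    print(n,atz(T,a,z),atz(S,b,z))
E
```

```text
T corner [0.5813 0.2762 0.01  ]
T corner [ 0.6634 -0.1101  0.01  ]
T corner [ 0.5328 -0.139   0.01  ]
T corner [0.4509 0.2467 0.01  ]
S corner [0.4508 0.2415 0.01  ]
S corner [ 0.6625 -0.114   0.01  ]
S corner [ 0.5378 -0.1397  0.01  ]
plunger [0.5229 0.2169 0.11  ] [0.525 0.216 0.11 ] (array([0.5236, 0.216 , 0.1108]), np.float64(0.0021513938558228108))
handle (array([ 0.5634, -0.0078,  0.0843]), np.float64(0.012272860738378895))
rider [ 0.5332 -0.0784  0.022 ] [ 0.5285 -0.0888  0.025 ] (array([ 0.5369, -0.0824,  0.0089]), np.float64(0.005194813188764449))
beaker [0.6924 0.055  0.038 ] [0.6961 0.0612 0.038 ]
bottle [0.6669 0.142  0.044 ] [0.6662 0.1277 0.044 ]
timer [0.4117 0.1173 0.015 ] [0.415  0.1045 0.015 ]
tape [ 0.454  -0.0072  0.01  ] [ 0.4311 -0.0136  0.01  ]
```

```bash
cat >> h.py <<'E'
a=np.radians(102.0)
ZT=np.array([np.cos(a),np.sin(a),0]); XT=np.array([0,0,-1.]); YT=np.cross(ZT,XT)
RT=np.c_[XT,YT,ZT]
def delta(p,R=RT):
    from scipy.spatial.transform import Rotation as Ro
    s=read_state();R0=s['tcp_rot']
    return np.round(R0.T@(np.array(p)-s['position']),4), np.round(Ro.from_matrix(R0.T@R).as_rotvec(degrees=True),2)
E
python3 - <<'E'
from h import *
print(delta([.5236,.2165,.17]))
E
```

```text
(array([ 0.0525, -0.4371, -0.2643]), array([-2.906e+01, -1.000e-02, -0.000e+00]))
```

Request:
play_rows --rows '[[[0,-0.04,-0.024,-3,0,0,0.087],[0,-0.08,-0.048,-6,0,0,0.06],[0,-0.12,-0.072,-9,0,0,0.03],[0,-0.16,-0.096,-12,0,0,0],[0.005,-0.2,-0.12,-15,0,0,0],[0.01,-0.24,-0.144,-18,0,0,0],[0.015,-0.28,-0.168,-21,0,0,0],[0.02,-0.32,-0.192,-24,0,0,0],[0.025,-0.36,-0.216,-27,0,0,0],[0.03,-0.4,-0.24,-29,0,0,0],[0.03,-0.437,-0.264,-29,0,0,0],[0.03,-0.437,-0.264,-29,0,0,0]]]'

```text
time_s: 2.8
position: [0.5284, 0.2128, 0.1927]
tcp_rot: [[0.004, -0.98, -0.201], [-0.001, -0.201, 0.98], [-1.0, -0.004, -0.002]]
force: [0.4, -0.1, 0.9]
opening: 0.083
```

```bash
python3 - <<'E'
from h import *
np.set_printoptions(precision=4,suppress=True)
for n in ['wrist','scene']:
    c=snap(n,n+'1.png')
    print(n,[(round(x['p'],2),x['at'],int(x['mask'].sum())) for x in trace(n,'plunger_top')])
    r=trace(n,'plunger_top')
    for x in r[:2]: print(atz(c,x['at'],.108))
print(read_state()['opening'],delta([.5236,.2165,.17]))
E
```

```text
wrist [(0.89, [285.2, 211.9], 1269)]
[0.5257 0.2207 0.108 ]
scene [(0.59, [196.2, 179.1], 174)]
[0.5252 0.2155 0.108 ]
0.00580976559029034 (array([ 0.0226, -0.0008, -0.0017]), array([ 0.05,  0.01, -0.04]))
```

View pics/wrist1.png

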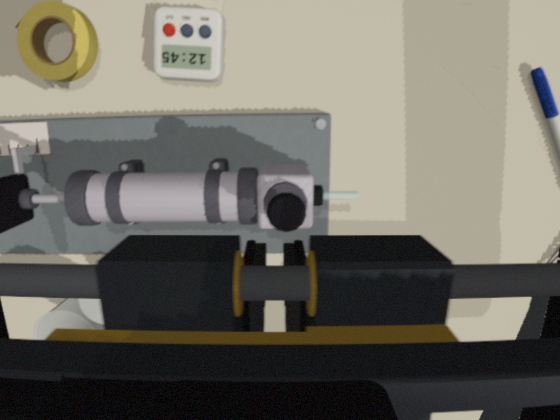

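View pics/scene1.png

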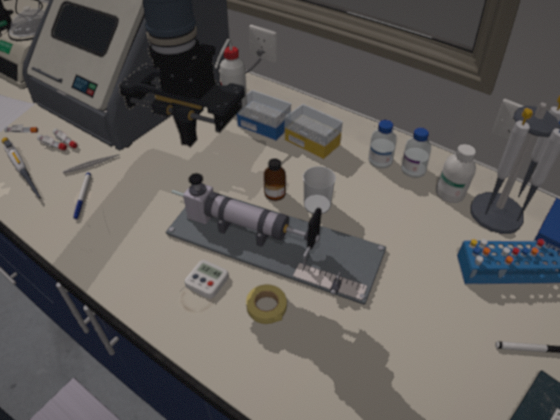

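```bash
python3 - <<'E'
from h import *
np.set_printoptions(precision=4,suppress=True)
for n in ['wrist','scene']:
    c=snap(n,n+'2.png'); s=read_state()
    print(n,s['position'],proj(c,s['position']), proj(c,[.5236,.2165,.11]))
    if n=='wrist':
        print(atz(c,(286.5,207.5),.11))
        for u in [(285,210)]: print(ray(c,u))
        g=trace('wrist','plunger_top')[0]['mask'];ys,xs=np.where(g);print(xs.min(),xs.max(),ys.min(),ys.max())
        print('corner screw side',atz(c,(330,114),.01))
a=cv2.imread('pics/wrist2.png')[150:250,230:370];cv2.imwrite('pics/w2z.png',cv2.resize(a,None,fx=5,fy=5,interpolation=2))
E
```

```text
wrist [0.5225 0.2181 0.1926] (np.float64(272.16776027454364), np.float64(259.9630900416423)) (np.float64(270.2457030976966), np.float64(215.88413591826986))
[0.5155 0.2261 0.11  ]
(array([0.4589, 0.2054, 0.3551]), array([ 0.2316,  0.0795, -0.97  ]))
256 295 201 239
corner screw side [0.4449 0.2543 0.01  ]
scene [0.5229 0.2179 0.1927] (np.float64(188.0124688041792), np.float64(142.41712867661448)) (np.float64(195.0498643845105), np.float64(178.56524922228792))
```

View pics/w2z.png

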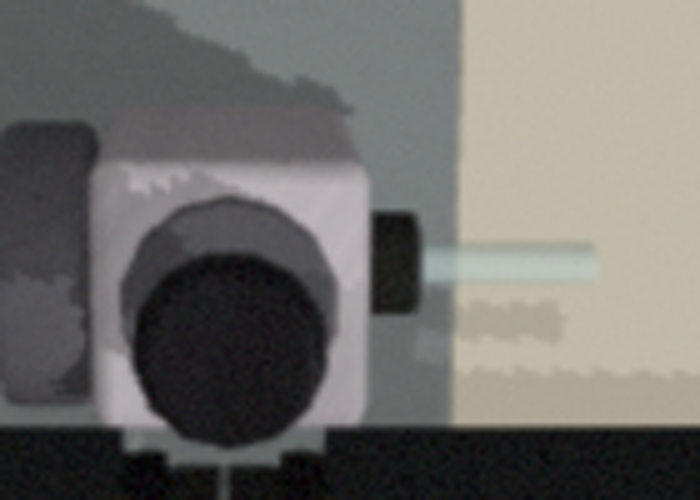

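```bash
python3 - <<'E'
from h import *
np.set_printoptions(precision=4,suppress=True)
c=capture('wrist')
print(atz(c,(276,219.6),.11), atz(c,(322-.5,150+20),.01))
print(atz(capture('top'),(195.7,222.3),.11))
E
```

```text
[0.5259 0.2208 0.11  ] [0.4969 0.2587 0.01  ]
[0.523  0.2168 0.11  ]
```

Request:
play_rows --rows '[[[0.03,-0.002,0,0,0,0,0],[0.06,-0.002,0,0,0,0,0],[0.075,-0.002,0,0,0,0,0],[0.08,-0.002,0,0,0,0,0],[0.085,-0.002,0,0,0,0,0],[0.088,-0.002,0,0,0,0,0],[0.09,-0.002,0,0,0,0,0],[0.09,-0.002,0,0,0,0,0]]]'

```text
time_s: 4.15
position: [0.5253, 0.2174, 0.1031]
tcp_rot: [[-0.0, -0.978, -0.207], [0.0, -0.207, 0.978], [-1.0, 0.0, 0.0]]
force: [-3.8, -0.7, 3.0]
opening: 0.005
```

Request:
play_rows --rows '[[[0.003,0,0,0,0,0,0],[0.005,0,0,0,0,0,0],[0.007,0,0,0,0,0,0],[0.009,0,0,0,0,0,0],[0.009,0,0,0,0,0,0],[0.009,0,0,0,0,0,0]]]'

```text
time_s: 4.75
position: [0.5259, 0.2175, 0.098]
tcp_rot: [[0.002, -0.978, -0.207], [0.0, -0.207, 0.978], [-1.0, -0.002, -0.0]]
force: [-8.9, -0.5, 30.1]
opening: 0.004
```

Request:
play_rows --rows '[[[-0.001,0,0,0,0,0,0],[-0.001,0,0,0,0,0,0],[-0.005,0,0,0,0,0,0],[-0.01,0,0,0,0,0,0],[-0.02,0,0,0,0,0,0],[-0.05,0,0,0,0,0,0],[-0.09,0,0,0,0,0,0],[-0.12,0,-0.03,0,0,0,0.02],[-0.12,0,-0.07,0,0,0,0.05],[-0.12,0,-0.11,0,0,0,0.05],[-0.12,0,-0.14,0,0,0,0.05],[-0.12,0,-0.14,0,0,0,0.05]]]'

```text
time_s: 5.95
position: [0.5571, 0.0764, 0.214]
tcp_rot: [[0.004, -0.979, -0.202], [-0.002, -0.202, 0.979], [-1.0, -0.003, -0.003]]
force: [-0.4, -0.3, 0.5]
opening: 0.382
```

```bash
python3 - <<'E'
from h import *
np.set_printoptions(precision=4,suppress=True)
capture('top');capture('top')
c=snap('top','top3.png');c=snap('wrist','wrist3.png'); s=read_state();print(s['position'],s['opening'],s['force'])
for t in ['handle_grip','pointer_tip','rider_mark','plunger_top','pump']:
    r=trace('wrist',t); print(t,[(round(x['p'],2),x['at'],int(x['mask'].sum())) for x in r[:2]])
print('pred handle',proj(c,[.572,-.0114,.09]))
E
```

```text
[0.5546 0.081  0.2134] 0.5381319109979572 [ 0.1302 -0.2636 -0.4665]
handle_grip [(0.91, [170.2, 193.9], 2579), (0.4, [312.6, 313.3], 1180)]
pointer_tip [(0.69, [169.4, 194.2], 2479)]
rider_mark [(0.72, [108.6, 128.9], 525), (0.51, [264.5, 178.4], 49900)]
plunger_top [(0.87, [459.0, 204.1], 1071), (0.66, [111.6, 123.2], 533)]
pump [(0.92, [269.7, 177.0], 49703)]
pred handle (np.float64(155.76692102668858), np.float64(198.61791897337747))
```

View pics/wrist3.png

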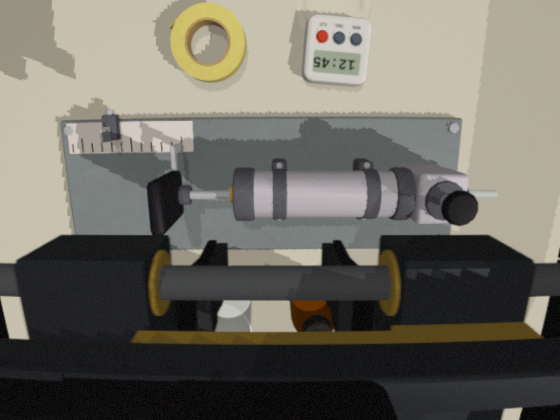

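```bash
python3 - <<'E'
import cv2
a=cv2.imread('pics/wrist3.png')[100:240,50:200];cv2.imwrite('pics/w3z.png',cv2.resize(a,None,fx=4,fy=4,interpolation=2))
E
```

```text
(no output)
```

View pics/w3z.png

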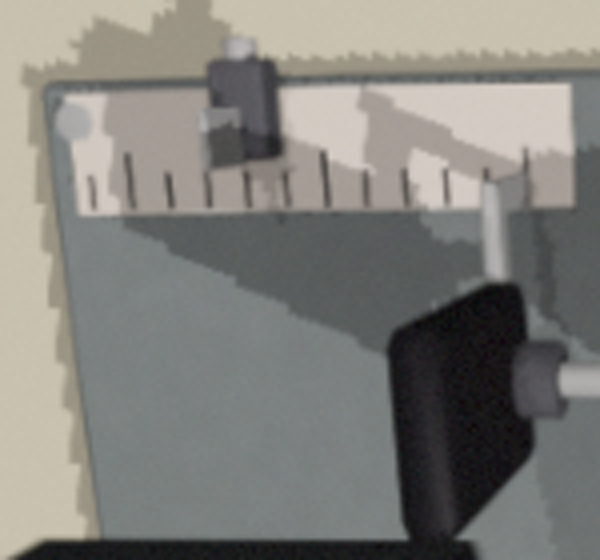

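```bash
python3 - <<'E'
from h import *
np.set_printoptions(precision=4,suppress=True)
c=capture('wrist')
yp=ZT[:2];xp=np.array([yp[1],-yp[0]])
o=np.array([.5245,.218])-.148*yp; print('o',o)
def P(u,v,z):
    X=atz(c,(50+u/4-.4,100+v/4-.4),z); d=X[:2]-o; return X,np.array([d@xp,d@yp])
for u in [(527,205),(325,205),(128,205)]: print('line',P(*u,.0115))
for u in [(405,340),(505,285),(440,535),(395,340)]: print('paddle top',P(*u,.108))
print('blade top/bottom edges',[P(u,v,z)[1] for u,v,z in [(203,112,.042),(240,112,.042),(203,112,.036),(240,112,.036),(205,165,.014),(240,165,.014)]])
print('ptr tip',[P(u,v,.014)[1] for u,v in [(500,185),(525,180),(505,207)]])
for z in (.02,.03,.042):print(z,[P(u,v,z)[1] for u,v in [(210,65),(275,65),(280,155),(245,158)]])
print(proj(c,[.572,-.011,.108]))
g=trace('wrist','handle_grip')[0]
print(delta([*(o-.085*yp),.16]))
E
```

```text
o [0.5553 0.0732]
line (array([ 0.5408, -0.014 ,  0.0115]), array([-0.0323, -0.0823]))
line (array([ 0.551 , -0.0636,  0.0115]), array([-0.0326, -0.1329]))
line (array([ 0.561 , -0.1132,  0.0115]), array([-0.0332, -0.1836]))
paddle top (array([ 0.5567, -0.0107,  0.108 ]), array([-0.016 , -0.0824]))
paddle top (array([0.5428, 0.0061, 0.108 ]), array([-0.0262, -0.063 ]))
paddle top (array([0.5929, 0.0009, 0.108 ]), array([ 0.0218, -0.0786]))
paddle top (array([ 0.5571, -0.0125,  0.108 ]), array([-0.016 , -0.0843]))
blade top/bottom edges [array([-0.0564, -0.1476]), array([-0.0563, -0.139 ]), array([-0.0563, -0.1504]), array([-0.0561, -0.1416]), array([-0.0429, -0.1614]), array([-0.0428, -0.1525])]
ptr tip [array([-0.0374, -0.0881]), array([-0.0386, -0.0819]), array([-0.0321, -0.0872])]
0.02 [array([-0.0669, -0.1551]), array([-0.0666, -0.1391]), array([-0.0454, -0.1397]), array([-0.0448, -0.1485])]
0.03 [array([-0.0668, -0.1505]), array([-0.0665, -0.135 ]), array([-0.046 , -0.1356]), array([-0.0454, -0.144 ])]
0.042 [array([-0.0667, -0.145 ]), array([-0.0665, -0.13  ]), array([-0.0466, -0.1305]), array([-0.046 , -0.1387])]
(np.float64(147.80490593869047), np.float64(204.13465357309144))
(array([ 0.0535,  0.0008, -0.0927]), array([-0., -0.,  0.]))
```

Request:
play_rows --rows '[[[0,0,-0.03,0,0,0,0.05],[0.01,0,-0.06,0,0,0,0.05],[0.03,0,-0.09,0,0,0,0.05],[0.05,0.001,-0.09,0,0,0,0.05],[0.05,0.001,-0.09,0,0,0,0.05],[0.05,0.001,-0.09,0,0,0,0.05]]]'

```text
time_s: 7.1
position: [0.572, -0.0076, 0.1635]
tcp_rot: [[-0.001, -0.978, -0.207], [0.0, -0.207, 0.978], [-1.0, 0.001, 0.001]]
force: [0.2, 1.4, 0.3]
opening: 0.573
```

```bash
python3 - <<'E'
from h import *
np.set_printoptions(precision=4,suppress=True)
c=snap('wrist','wrist4.png'); s=read_state();print(s['position'],s['opening'],s['force'])
c=snap('scene','scene4.png');a=cv2.imread('pics/scene4.png')[100:350,140:400];cv2.imwrite('pics/s4z.png',cv2.resize(a,None,fx=2.3,fy=2.3,interpolation=2))
E
```

```text
[ 0.5725 -0.0075  0.1642] 0.5747504988740195 [0.0234 0.1031 0.4196]
```

View pics/wrist4.png

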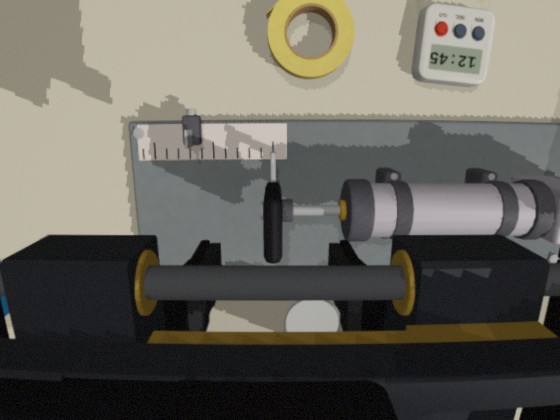

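View pics/s4z.png

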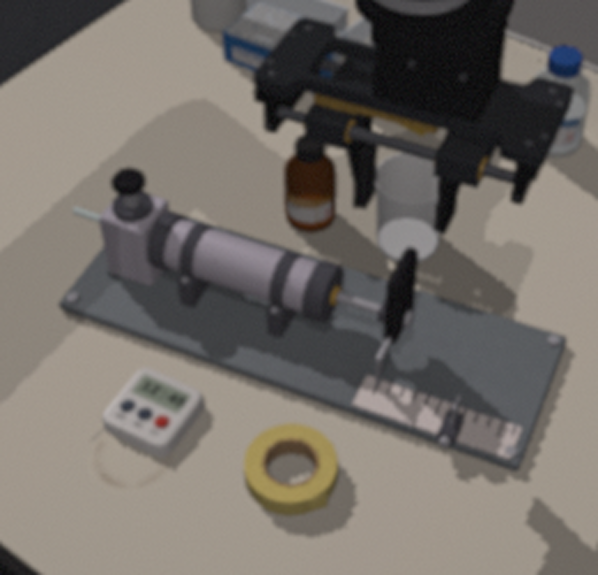

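```bash
python3 - <<'E'
import cv2
a=cv2.imread('pics/wrist4.png')[95:225,130:300];cv2.imwrite('pics/w4z.png',cv2.resize(a,None,fx=4.6,fy=4.6,interpolation=2))
E
```

```text
(no output)
```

View pics/w4z.png

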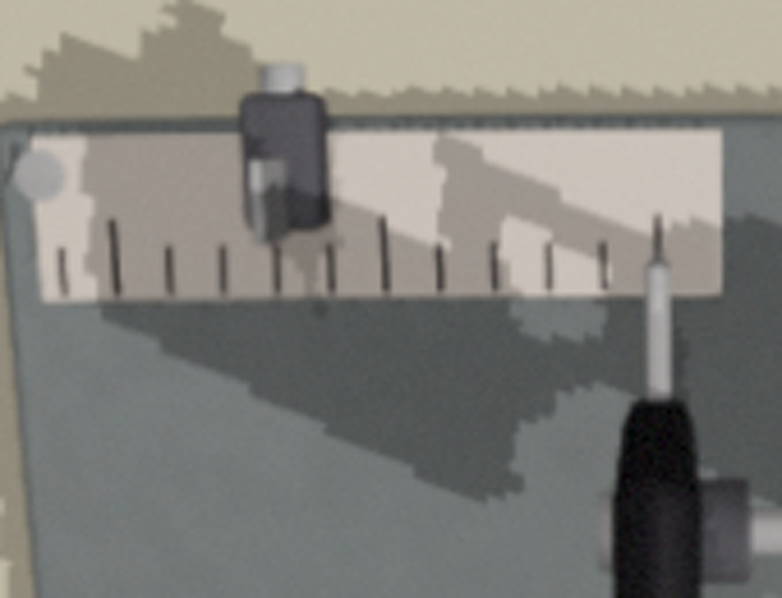

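Request:
play_rows --rows '[[[0.03,0,0,0,0,0,0.05],[0.06,0,0,0,0,0,0.05],[0.08,0,0,0,0,0,0.05],[0.091,0,0,0,0,0,0.05],[0.091,0,0,0,0,0,0.05],[0.091,0,0,0,0,0,0.03],[0.091,0,0,0,0,0,0.01],[0.091,0,0,0,0,0,0],[0.091,0,0,0,0,0,0],[0.091,0,0,0,0,0,0],[0.091,0,0,0,0,0,0],[0.091,0,0,0,0,0,0]]]'

```text
time_s: 8.4
position: [0.5725, -0.0086, 0.0729]
tcp_rot: [[0.001, -0.978, -0.207], [-0.001, -0.207, 0.978], [-1.0, -0.0, -0.001]]
force: [-0.9, -2.0, 2.1]
opening: 0.136
```

Request:
play_rows --rows '[[[0,0,-0.005,0,0,0,0],[0,0,-0.012,0,0,0,0],[0,0,-0.02,0,0,0,0],[0,0,-0.028,0,0,0,0],[0,0,-0.036,0,0,0,0],[0,0,-0.044,0,0,0,0],[0,0,-0.052,0,0,0,0],[0,0,-0.058,0,0,0,0],[0,0,-0.06,0,0,0,0],[0,0,-0.06,0,0,0,0],[0,0,-0.06,0,0,0,0]]]'

```text
time_s: 9.5
position: [0.5842, -0.0634, 0.0728]
tcp_rot: [[-0.001, -0.979, -0.206], [0.005, -0.206, 0.979], [-1.0, -0.0, 0.005]]
force: [-0.0, 10.2, 4.9]
opening: 0.138
```

```bash
python3 - <<'E'
from h import *
np.set_printoptions(precision=4,suppress=True)
c=snap('wrist','wrist5.png'); s=read_state();print(s['position'],s['opening'],s['force'])
snap('scene','scene5.png');snap('top','top5.png')
a=cv2.imread('pics/wrist5.png')[60:230,150:350];cv2.imwrite('pics/w5z.png',cv2.resize(a,None,fx=3.5,fy=3.5,interpolation=2))
a=cv2.imread('pics/scene5.png')[230:320,280:400];cv2.imwrite('pics/s5z.png',cv2.resize(a,None,fx=6,fy=6,interpolation=2))
E
```

```text
[ 0.5842 -0.0633  0.0729] 0.13183771744576522 [ 0.2368 11.4188  4.8091]
```

View pics/w5z.png

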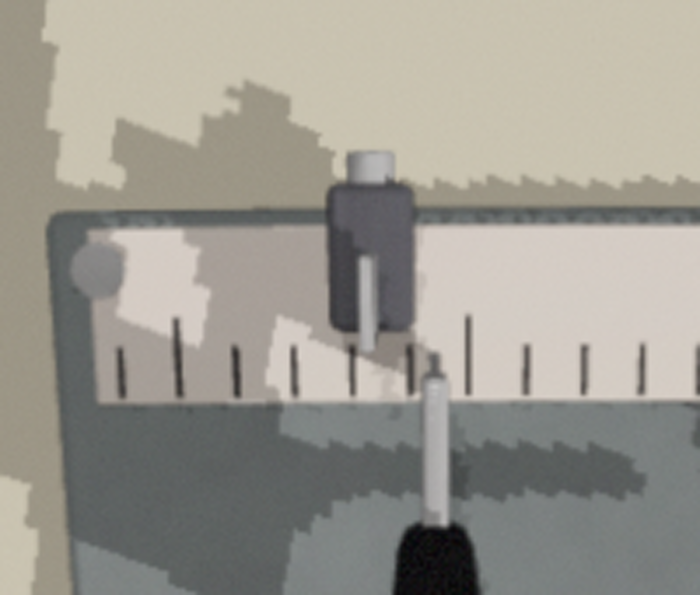

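View pics/s5z.png

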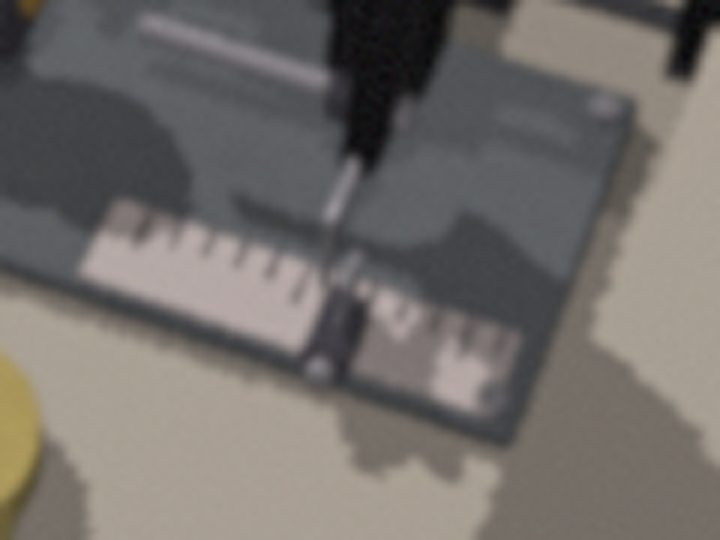

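Request:
play_rows --rows '[[[0,0,-0.003,0,0,0,0],[0,0,-0.006,0,0,0,0],[0,0,-0.009,0,0,0,0],[0,0,-0.0105,0,0,0,0],[0,0,-0.0105,0,0,0,0],[0,0,-0.0105,0,0,0,0],[0,0,-0.0105,0,0,0,0]]]'

```text
time_s: 10.35
position: [0.5863, -0.0732, 0.0729]
tcp_rot: [[-0.001, -0.979, -0.206], [0.006, -0.206, 0.979], [-1.0, -0.0, 0.006]]
force: [0.5, 11.4, 5.4]
opening: 0.14
```

```bash
python3 - <<'E'
from h import *
np.set_printoptions(precision=4,suppress=True)
c=snap('wrist','wrist6.png'); s=read_state();print(s['position'],s['opening'],s['force'])
snap('scene','scene6.png');snap('top','top6.png')
a=cv2.imread('pics/wrist6.png')[60:230,150:350];cv2.imwrite('pics/w6z.png',cv2.resize(a,None,fx=3.5,fy=3.5,interpolation=2))
a=cv2.imread('pics/scene6.png')[160:320,140:400];cv2.imwrite('pics/s6z.png',cv2.resize(a,None,fx=3,fy=3,interpolation=2))
E
```

```text
[ 0.5863 -0.0731  0.0728] 0.13432698898196102 [ 0.6911 10.1172  5.3317]
```

View pics/w6z.png

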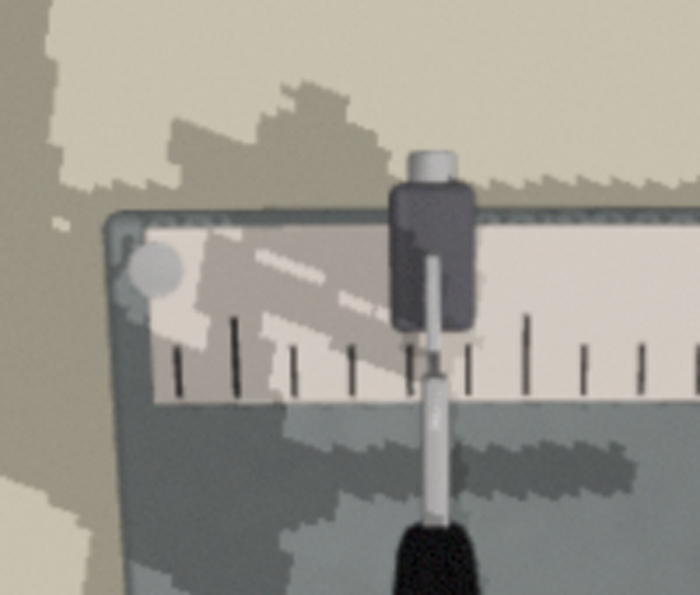

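View pics/s6z.png

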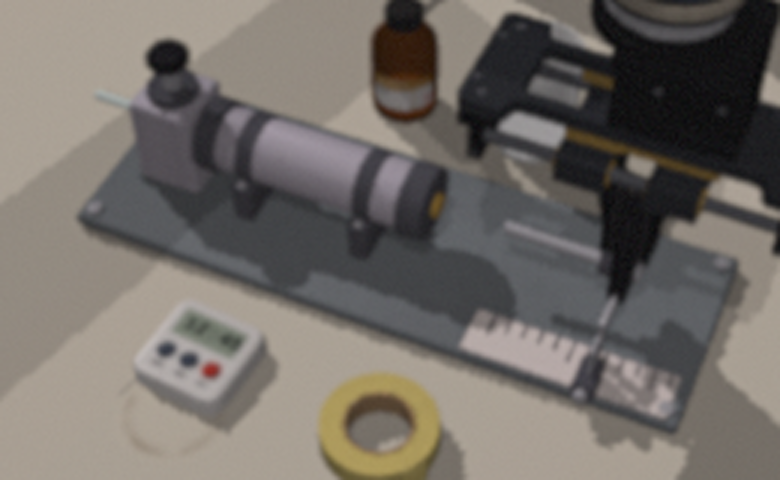

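Request:
play_rows --rows '[[[0,0,0,0,0,0,0],[0,0,0,0,0,0,0],[0,0,0,0,0,0,0],[0,0,0,0,0,0,0],[0,0,0,0,0,0,0],[0,0,0,0,0,0,0],[0,0,0,0,0,0,0],[0,0,0,0,0,0,0]]]'

```text
time_s: 11.3
position: [0.5863, -0.0731, 0.0728]
tcp_rot: [[-0.001, -0.979, -0.206], [0.006, -0.206, 0.979], [-1.0, -0.0, 0.006]]
force: [-0.1, 11.4, 4.7]
opening: 0.138
```

```bash
python3 - <<'E'
from h import *
np.set_printoptions(precision=4,suppress=True)
c=snap('wrist','wrist7.png'); s=read_state();print(s['position'],s['opening'],s['force'])
a=cv2.imread('pics/wrist7.png')[60:230,150:350];cv2.imwrite('pics/w7z.png',cv2.resize(a,None,fx=3.5,fy=3.5,interpolation=2))
E
```

```text
[ 0.5863 -0.0731  0.0728] 0.13399724545289143 [ 1.5957 10.9995  4.6959]
```

View pics/w7z.png

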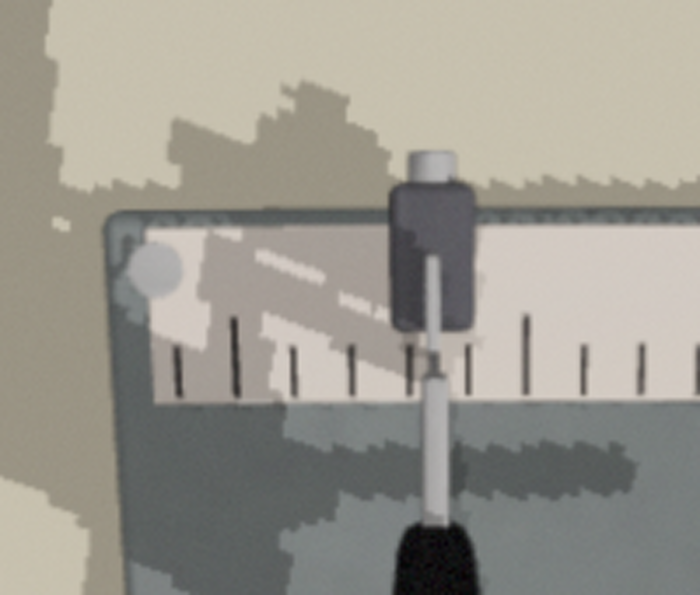

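The pointer and the rider blade share the same column (about 433 in the zoomed picture), and nothing has slipped, so I'm handing in.

```bash
python3 -c "
from rig import *
print(hand_in())"
```

```text
the job is handed in; nothing more can be done
None
```

I pressed the vent plunger to its stop, let it spring back up, then pulled the rod out to the rider and handed in while still holding the handle. `hand_in` gave no verdict, so the points below are only my own checks.

- **Plunger:** the fingertips stopped at z = 0.098 m with 30 N of upward force. That is 12 mm below its raised height, with the rod still fully in. Afterwards the pictures show it up again.
- **Rod:** in the last wrist picture the pointer and the rider's blade are in the same image column. That is about 66 mm on the scale, and I'd put the error under 1 mm.
- **Grip:** the jaws stayed at about 12 mm, the paddle's thickness, with a steady pull of about 11 N. Nothing slipped over a 0.8 s hold before hand-in.
- **Rider and bystanders:** nothing touched the rider, and the scale lines show it where it was set. The timer, tape and bottle look unmoved. In the last scene picture the gripper partly hides the beaker, but nothing went near it.

One disagreement: the wrist camera put the plunger 3 to 4 mm further along y than the top and scene cameras. I used a value between them for pressing, and aligned the pointer with the rider directly in the wrist picture, so the offset did not affect the final position.

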